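Couple the cam-and-groove fitting onto the test outlet

TASK

Set the loose cam coupling over the grooved adaptor of the test outlet and push it fully home against the stiff valve in the adaptor, with its arms still out. Then swing its two cam arms up against the coupling's body, one after the other, so that it is locked on upright and let go. Do not knock over the spray bottle or the paste tin, and leave the spanner where it lies.

Things in the scene. Friction and masses are not known exactly. Their poses are not given: they have to be found in the camera images.
- coupling: Loose aluminium cam coupling, standing mouth down with two brass cam arms sticking out on opposite sides; about 0.75 kg. Origin: centre of the mouth, on its lower face; z points up the coupling, +y to arm a, -y to arm b. Round body 80 mm across and 54 mm high, bore 64 mm across and 49 mm deep, then above it a smooth round shank 44 mm across from 62 to 115 mm above the mouth, by which it is picked. It fits the adaptor at any turn. 115 mm tall.
- coupling_shank (a point): Middle of the grasp on the coupling's shank, on its axis 90 mm above the mouth.
- outlet: Fixed test outlet: a grey base plate 120 x 110 x 12 mm, a round pipe with a grooved adaptor pointing straight up, and a low capped side branch on its +x side (out to 60 mm from the axis, under 45 mm high). Origin: on the bench under the adaptor's axis. A tall fixed yellow press stands to its right (everything beyond x = 0.44 at y below -0.13 is blocked); fold the arm in when passing it.
- adaptor_shoulder (a point): Centre of the adaptor's shoulder, on its axis 50 mm above the bench, where the mouth of the coupling ends up (it rests 1 mm above the shoulder when home). The adaptor above it is 60 mm across with a 48 mm groove from 14 to 36 mm and a tapered top at 50 mm (51 mm across there).
- poppet (a joint): Stiff valve (black disc 26 mm across) in the adaptor's top, in m: 0 = stands 6 mm proud of the adaptor's top (the start), 0.005 to 0.006 = pressed flush, coupling home. It moves only under 16 N or more and stays where it is pushed, so the coupling's own weight (about 7 N) leaves it 6 mm short of home and another 6 to 12 N of push are needed. Not home, the cams hit the adaptor's head and the arms do not close.
- cam_arm_a (a joint): Angle of cam arm a: 0 = closed, the arm upright beside the shank; 1.5 = fully out, level. It stays where it is left (stiff, 0.06 N m; about 1 N at the end).
- cam_arm_b (a joint): Angle of cam arm b, as for arm a.
- cam_arm_a_pivot (a point): Hinge of arm a, 40 mm from the coupling's axis on its +y side and 23 mm above the mouth; the hinge line is level, across the arm. Its x axis points outward from the coupling when the arm is closed, its z axis along the arm to the free end.
- cam_arm_b_pivot (a point): Hinge of arm b, the same on the -y side.
- cam_arm_a_grip (a point): Grasp point on arm a: middle of the flat bar, 70 mm along the arm from its hinge and 9 mm to its outer side. The bar is 16 mm wide (level, across the arm) and 9 mm thick; beyond it a ring 28 mm wide ends the arm 104 mm from the hinge. Its z axis points along the arm to the free end, y across the bar's width.
- cam_arm_b_grip (a point): Grasp point on arm b, the same.
- spray_bottle: Upright cream bottle, 59 mm across, 178 mm tall, a bystander. Origin: centre of its underside.
- paste_tin: Upright white tin, 69 mm across, 80 mm tall, a bystander. Origin: centre of its underside.
- spanner: Flat spanner 24 x 189 x 7 mm lying between the coupling and the outlet, a bystander. Origin: under its middle.

How it is judged:
On the way, in this order (a step that is already met when the one before it is completed fails the run):
1. the coupling is pushed fully home on the adaptor with both arms still out (horizontal distance between coupling and adaptor_shoulder below 0.004 m and z of coupling in the frame of adaptor_shoulder below 0.0035 m and angle between coupling's own z axis and vertical below 0.09 rad and value of joint each of cam_arm_a, cam_arm_b above 0.7 rad), for 0.2 s.
2. one cam arm is closed while the other is still out (((value of joint cam_arm_a below 0.25 rad and value of joint cam_arm_b above 0.7 rad) or (value of joint cam_arm_b below 0.25 rad and value of joint cam_arm_a above 0.7 rad))), for 0.2 s.
At the end, for the whole second after the job is handed in: The coupling sits home on the adaptor (mouth within 4 mm of the shoulder's height, axis within 4 mm, tilt under 0.09 rad), both cam arms are within 0.25 rad of closed, all at rest and released; bottle and tin still stand and the spanner lies within 40 mm of its start (horizontal distance between coupling and adaptor_shoulder below 0.004 m and z of coupling in the frame of adaptor_shoulder below 0.004 m and angle between coupling's own z axis and vertical below 0.09 rad and value of joint each of cam_arm_a, cam_arm_b below 0.25 rad and linear speed of coupling below 0.01 m/s and angle between each of spray_bottle, paste_tin's own z axis and vertical below 0.3 rad and distance of spanner from where it was at the start of the episode below 0.04 m); the robot touches nothing.
It fails at once if the spray bottle or the paste tin is knocked over (angle between any of spray_bottle, paste_tin's own z axis and vertical above 0.6 rad).
It fails at once if the spanner is moved by more than 40 mm (distance of spanner from where it was at the start of the episode above 0.04 m).
It also fails if it takes over 72 s, if anything falls off the work surface, if the arm or the gripper's body presses on something with over 40 N, if the wrist force passes 120 N, or if a joint passes its speed limit or range.

ROBOT

A 7-joint arm with a two-finger parallel gripper is mounted at the origin on a cart in front of the work surface, level with it; the furniture and walls round the work are solid. World frame = base frame: x ahead of the robot, y to its left, z up, the work surface at z = 0. Lengths are in m, angles in rad, forces in N, time in s.
With the tool pointing down it reaches from about 0.4 to 0.85 m from the base axis. Payload 10.4 kg.
Tool frame: the origin (TCP) lies on the centre line of the jaws, within the pads' length; the fingertips stand 22 mm ahead of it and the grasp point (between the pads) lies 3 mm ahead of it; z points along the fingers, y is the line along which they close (so a half turn about z gives the same grasp; the last joint's range is limited). The gripper opens to 87 mm and grips with 3 to 60 N. Pads are 19 mm wide; open, the fingers measure 117 mm over their backs; the gripper's body (75 mm by 190 mm) begins 51 mm behind the grasp point.
Start: joints at [-1.179, 0.332, -0.065, 1.46, 0.022, 1.35, -0.088], TCP at [0.252, 0.572, 0.245] pointing down, gripper open.
Joint ranges: [-2.6, 2.6], [-0.5, 2.12], [-1.47, 1.34], [0.16, 2.42], [-1.27, 4.41], [0.06, 2.06], [-2.6, 2.6]. Speed limits (rad/s): [2.22, 2.22, 2.79, 2.79, 3.14, 3.14, 3.14].

INTERFACE

Orientations are given as a unit quaternion [w, x, y, z].
In Python, from bench import * gives the robot as it stands.
- The arm moves only by the shell command python3 -m pendant 'ROWS' [FORCE]. ROWS is a JSON object of lists of equal length, an entry for each row: "travel": the shift along the tool's x, y, z scaled (see below), a list of three; "rotation": the turn, a rotation vector about the tool's x, y, z scaled (see below), a list of three; "grip": the closure, from -1 (fully open) to 1 (shut). In form: {"travel": [[x, y, z], ...], "rotation": [[rx, ry, rz], ...], "grip": [grip, ...]}. A call has 1 to 5 rows; each row shifts and turns the commanded pose from where the row before left it, along the tool's axes as they then stand; what a row does not reach is not made up. The controller multiplies each number of a shift by 0.25 m and each number of a turn by 90 degrees. A row lasts 1/10 s, in which the tool goes at most 50 mm and 8.59 degrees, less where a joint would pass 70% of its speed; a pose out of reach is approached as far as the arm can. A call with a number of a shift or a turn outside -1 to 1 is refused whole. A call with a gripper value outside its range is refused whole. The fingers move at their own pace and stop on an object; FORCE is the grip in N (left out, the last holds). Time passes only in rows, so rows that do not move let the fingers close. It gives the time, the measured TCP pose, the force, the opening and the grip force at its end, in the units of the state.
- sense(): the state, without advancing time (a new reading comes with each control period).
- snapshot(name): name is "scene" or "top"; returns the picture (480x640x3 uint8, red, green, blue); there is no depth.
- camera_model(name): a dict with "camera_matrix" (3x3 intrinsics, pixels), "distortion" ([k1, k2, p1, p2, k3] as OpenCV has them; the pictures are not rectified), "xyz" and "attitude" of the camera in the world. Camera axes: x right, y up, looking along -z (the intrinsics and any distortion apply to the point x, -y, -z); pixel columns grow to the right and rows downward; lengths in m; the calibration is good to about 2 mm. A picture is of the moment at which its call begins. camera_model takes no time and is no camera call.
- job_done(): hands the job in; it is judged then, once.
Trained networks look in the newest picture that a camera, given by its name, has taken for a name from the list of things; names that differ only in an ending like _2 or _b are one class to them, and where a whole thing is asked for, a point or a joint stands for the part that bears it (a point fixed in the world has none). Each returns a list of dicts, best first, with "p" (0 to 1); they miss things now and then, are a little off and sometimes report something else, mostly with a low value. They report only what shows in the picture. A call takes as long as a camera call.
- look_for(camera, thing): "centre" ([x, y, z] in m, in world coordinates, good to about 4 mm: the middle of the surface that is visible of it).
- trace(camera, thing): "pixels" (480x640 bool, what is visible of it).
- landmark_of(camera, thing): "centre" ([x, y, z] in m, in world coordinates, good to about 4 mm: a listed point, or the origin of a listed thing).
The state is a dict: "time_s": time; "qpos": joint angles; "qvel": joint speeds; "effort": joint torques, N m; "eef_pos": TCP position; "tcp_rot": TCP orientation; "wrist_force": force on the tool from outside, world axes, zero at the start; "torque": the same for the moment, N m; "grip_width": finger opening in m; "finger_force": force on a finger pad.
Only numpy, scipy, OpenCV 4.12 (cv2) and the standard library are available. Lean on these libraries where they do the work, as an engineer would, in place of code of your own. Each camera call takes 0.05 s, during which the arm holds its last target. There are 200 camera calls.

## Working session

There is one attempt and no reset: what is moved stays moved. The work goes in short steps, Python scripts to look and compute and a shell command to move; the robot and the scene stay as the last step left them, time stands still between calls to the robot, and variables do not carry over. Pictures are saved under pics/ and viewed, at most 10 in all, crops included, and the job is handed in when it is done.

```bash
ls; mkdir -p pics; python3 - <<'E'
from bench import *
import cv2,numpy as np
s=sense();print(s['eef_pos'],s['tcp_rot'],s['grip_width'])
for c in('scene','top'):
    im=snapshot(c);cv2.imwrite(f'pics/{c}0.png',im[:,:,::-1])
    m=camera_model(c);print(c,m['xyz'],m['attitude'])
    for t in ['coupling','coupling_shank','outlet','adaptor_shoulder','cam_arm_a_pivot','cam_arm_a_grip','cam_arm_b_grip','spray_bottle','paste_tin','spanner']:
        print(t,[(np.round(d['centre'],3).tolist(),round(d['p'],2)) for d in landmark_of(c,t)[:2]])
E
```

```text
pics
[0.25172866 0.57168428 0.24374956] [-1.11620017e-04  2.05893809e-01  9.78574088e-01 -6.93627951e-04] 0.08715020180586076
scene [0.16220545 1.0748787  1.12200603] [-0.26515983 -0.09407239  0.32244029  0.90381022]
coupling [([0.487, 0.393, 0.002], 0.61)]
coupling_shank [([0.482, 0.387, 0.092], 0.75)]
outlet []
adaptor_shoulder [([0.483, 0.054, 0.05], 0.84)]
cam_arm_a_pivot [([0.483, 0.427, 0.024], 0.65)]
cam_arm_a_grip [([0.48, 0.496, 0.027], 0.86)]
cam_arm_b_grip [([0.484, 0.284, 0.045], 0.58)]
spray_bottle [([0.454, 0.626, 0.002], 0.65)]
paste_tin [([0.745, 0.181, -0.002], 0.93)]
spanner [([0.521, 0.227, 0.0], 0.81), ([0.483, 0.055, 0.051], 0.58)]
top [0.4313919  0.3446739  1.10484512] [ 0.70960027  0.05474743 -0.05033548 -0.70066861]
coupling [([0.481, 0.393, -0.001], 0.77)]
coupling_shank [([0.487, 0.388, 0.092], 0.79)]
outlet [([0.482, 0.053, -0.001], 0.75)]
adaptor_shoulder [([0.483, 0.056, 0.049], 0.74)]
cam_arm_a_pivot [([0.483, 0.426, 0.02], 0.71)]
cam_arm_a_grip [([0.482, 0.498, 0.027], 0.78)]
cam_arm_b_grip [([0.485, 0.283, 0.046], 0.81), ([0.452, 0.626, -0.002], 0.22)]
spray_bottle [([0.453, 0.626, -0.001], 0.66)]
paste_tin [([0.744, 0.178, 0.003], 0.81)]
spanner [([0.521, 0.227, -0.003], 0.79), ([0.489, 0.284, 0.044], 0.44)]
```

View pics/scene0.png

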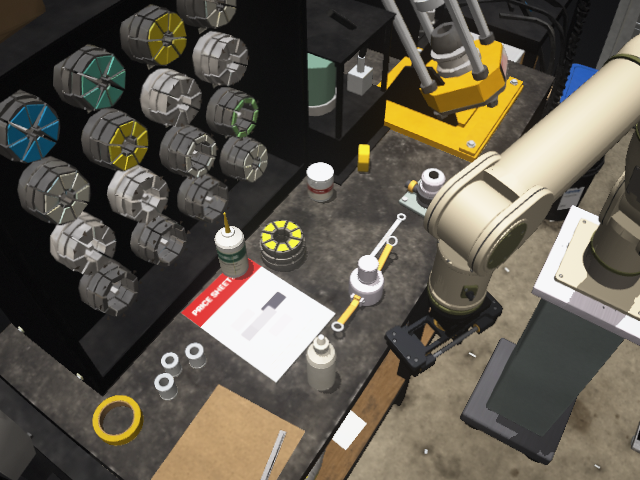

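View pics/top0.png

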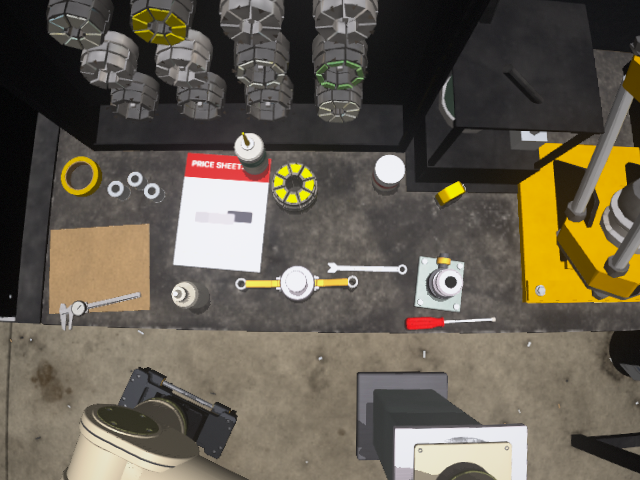

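The scene picture shows the coupling at about (367,280), with its brass arms out along y. The outlet is at (430,185), the bottle at (320,365), the tin at (320,182), and the spanner at (385,240) between the coupling and the outlet. In the top picture the coupling is at (297,283) and the outlet at (441,283), which matches the networks. I'll turn the tool first so its y axis lies along world x.

```bash
python3 -m pendant '{"travel":[[0,0,0],[0,0,0],[0,0,0],[0,0,0],[0,0,0]],"rotation":[[0,0,0.095],[0,0,0.095],[0,0,0.095],[0,0,0.095],[0,0,0.095]],"grip":[-1,-1,-1,-1,-1]}'
python3 -m pendant '{"travel":[[0,0,0],[0,0,0],[0,0,0],[0,0,0]],"rotation":[[0,0,0.095],[0,0,0.095],[0,0,0.071],[0,0,0]],"grip":[-1,-1,-1,-1]}'
python3 -c "
from bench import *
s=sense();print(s['qpos'],s['eef_pos'],s['tcp_rot'])"
```

```text
time_s: 1.6
eef_pos: [0.2519, 0.572, 0.2446]
tcp_rot: [-0.0, 0.551, 0.835, 0.0]
wrist_force: [0.5, 0.4, 0.0]
grip_width: 0.0869
finger_force: 0.0
time_s: 2.0
eef_pos: [0.2518, 0.5721, 0.2446]
tcp_rot: [0.0, 0.708, 0.706, 0.0]
wrist_force: [-0.4, 0.1, 0.1]
grip_width: 0.0869
finger_force: 0.0
[-1.29995172  0.32885816  0.09039414  1.46757369 -0.02979508  1.34642214
 -1.20947083] [0.25181986 0.57205078 0.24457879] [3.27591183e-05 7.07715408e-01 7.06497627e-01 6.08877915e-05]
```

```bash
python3 -m pendant '{"travel":[[-0.104,0.1326,0],[-0.104,0.1326,0],[-0.104,0.1326,0],[-0.104,0.1326,0],[-0.104,0.1326,0]],"rotation":[[0,0,0],[0,0,0],[0,0,0],[0,0,0],[0,0,0]],"grip":[-1,-1,-1,-1,-1]}'
python3 -m pendant '{"travel":[[-0.104,0.1326,0],[-0.104,0.1326,0],[0,0,0],[0,0,0]],"rotation":[[0,0,0],[0,0,0],[0,0,0],[0,0,0]],"grip":[-1,-1,-1,-1]}'
python3 - <<'E'
from bench import *
import numpy as np
snapshot('scene');snapshot('top')
for c in('scene','top'):
  for t in('coupling_shank','cam_arm_a_pivot','cam_arm_b_pivot','cam_arm_b_grip'): print(c,t,[(np.round(d['centre'],4).tolist(),round(d['p'],2)) for d in landmark_of(c,t)[:2]])
E
```

```text
time_s: 2.5
eef_pos: [0.4188, 0.4408, 0.2448]
tcp_rot: [-0.0, 0.706, 0.709, 0.0]
wrist_force: [0.3, 0.4, -1.0]
grip_width: 0.087
finger_force: 0.0
time_s: 2.9
eef_pos: [0.4846, 0.3892, 0.2445]
tcp_rot: [-0.0, 0.707, 0.707, -0.0]
wrist_force: [-0.7, 1.2, 0.4]
grip_width: 0.0869
finger_force: 0.0
scene coupling_shank [([0.4842, 0.3868, 0.0911], 0.64)]
scene cam_arm_a_pivot [([0.4792, 0.4258, 0.0239], 0.56)]
scene cam_arm_b_pivot [([0.485, 0.351, 0.0235], 0.61), ([0.4833, 0.2852, 0.0427], 0.52)]
scene cam_arm_b_grip [([0.4844, 0.2839, 0.0465], 0.46)]
top coupling_shank []
top cam_arm_a_pivot []
top cam_arm_b_pivot [([0.4877, 0.2809, 0.0444], 0.21)]
top cam_arm_b_grip [([0.4859, 0.2821, 0.0407], 0.38)]
```

```bash
python3 -m pendant '{"travel":[[0,0,0.15],[0,0,0.15],[0,0,0.15],[0,0,0.1],[0,0,0.055]],"rotation":[[0,0,0],[0,0,0],[0,0,0],[0,0,0],[0,0,0]],"grip":[-1,-1,-1,-1,-1]}'
python3 -m pendant '{"travel":[[0,0,0],[0,0,0],[0,0,0],[0,0,0],[0,0,0]],"rotation":[[0,0,0],[0,0,0],[0,0,0],[0,0,0],[0,0,0]],"grip":[1,1,1,1,1]}' 50
python3 -m pendant '{"travel":[[0,0,0],[0,0,0],[0,0,-0.05],[0,0,-0.1],[0,0,-0.15]],"rotation":[[0,0,0],[0,0,0],[0,0,0],[0,0,0],[0,0,0]],"grip":[1,1,1,1,1]}'
```

```text
time_s: 3.9
eef_pos: [0.4829, 0.3893, 0.0909]
tcp_rot: [-0.0, 0.707, 0.707, -0.002]
wrist_force: [-0.1, 0.7, -0.1]
grip_width: 0.0871
finger_force: 0.0
time_s: 4.4
eef_pos: [0.4843, 0.3903, 0.0942]
tcp_rot: [-0.0, 0.707, 0.707, 0.001]
wrist_force: [-0.1, 0.4, -0.9]
grip_width: 0.0549
finger_force: 0.0
time_s: 4.9
eef_pos: [0.4822, 0.3885, 0.1665]
tcp_rot: [0.0, 0.707, 0.707, -0.003]
wrist_force: [0.2, 0.9, -8.5]
grip_width: 0.0431
finger_force: 50.0
```

```bash
python3 -m pendant '{"travel":[[0,0,-0.15],[0,0,-0.15],[0,0,-0.06],[-0.1,0,0],[-0.18,0,0]],"rotation":[[0,0,0],[0,0,0],[0,0,0],[0,0,0],[0,0,0]],"grip":[1,1,1,1,1]}'
python3 -m pendant '{"travel":[[-0.18,0,0],[-0.18,0,0],[-0.18,0,0],[-0.18,0,0],[-0.15,0,0]],"rotation":[[0,0,0],[0,0,0],[0,0,0],[0,0,0],[0,0,0]],"grip":[1,1,1,1,1]}'
python3 -m pendant '{"travel":[[-0.1,0,0],[-0.07,0,0],[0,0,0],[0,0,0],[0,0,0]],"rotation":[[0,0,0],[0,0,0],[0,0,0],[0,0,0],[0,0,0]],"grip":[1,1,1,1,1]}'
python3 - <<'E'
from bench import *
import numpy as np,cv2
for c in('scene','top'):
  im=snapshot(c);cv2.imwrite(f'pics/{c}1.png',im[:,:,::-1])
  for t in('coupling','adaptor_shoulder','outlet','coupling_shank','cam_arm_a_grip','cam_arm_b_grip','cam_arm_a_pivot'): print(c,t,[(np.round(d['centre'],4).tolist(),round(d['p'],2)) for d in landmark_of(c,t)[:2]])
s=sense();print(s['eef_pos'],s['tcp_rot'],s['wrist_force'],s['torque'],s['qpos'])
E
```

```text
time_s: 5.4
eef_pos: [0.4822, 0.3223, 0.2568]
tcp_rot: [-0.001, 0.705, 0.709, -0.001]
wrist_force: [1.4, -0.2, -8.9]
grip_width: 0.0433
finger_force: 50.0
time_s: 5.9
eef_pos: [0.4829, 0.0994, 0.257]
tcp_rot: [-0.0, 0.708, 0.706, -0.001]
wrist_force: [0.5, 0.1, -9.0]
grip_width: 0.0432
finger_force: 50.0
time_s: 6.4
eef_pos: [0.4834, 0.0609, 0.2576]
tcp_rot: [-0.0, 0.707, 0.708, -0.0]
wrist_force: [0.3, 0.2, -8.1]
grip_width: 0.0432
finger_force: 50.0
scene coupling [([0.484, 0.0609, 0.1663], 0.6)]
scene adaptor_shoulder [([0.4842, 0.0551, 0.0501], 0.84), ([0.4527, 0.6253, 0.0076], 0.3)]
scene outlet [([0.4923, 0.0532, 0.0004], 0.79)]
scene coupling_shank [([0.4814, 0.0587, 0.2542], 0.8), ([0.4866, 0.0645, 0.1678], 0.48)]
scene cam_arm_a_grip [([0.4817, 0.168, 0.1896], 0.75), ([0.7496, 0.1827, -0.001], 0.41)]
scene cam_arm_b_grip []
scene cam_arm_a_pivot [([0.4798, 0.1001, 0.1871], 0.57), ([0.4856, 0.0627, 0.1633], 0.56)]
top coupling [([0.4834, 0.0644, 0.1651], 0.74), ([0.4811, 0.1678, 0.1913], 0.6)]
top adaptor_shoulder [([0.4851, 0.0554, 0.0464], 0.98)]
top outlet [([0.4797, 0.0522, -0.0019], 0.77)]
top coupling_shank [([0.4848, 0.0606, 0.2558], 0.86)]
top cam_arm_a_grip [([0.4822, 0.1712, 0.1922], 0.8), ([0.4841, 0.1, 0.1861], 0.51)]
top cam_arm_b_grip []
top cam_arm_a_pivot [([0.4831, 0.0976, 0.1864], 0.97)]
[0.48385687 0.05999549 0.25827861] [-4.03837841e-05  7.07150238e-01  7.07063320e-01  2.64889379e-05] [ 0.18371278  0.42509343 -8.88718987] [-0.09294188  0.05707639 -0.04683409] [-6.57348419e-01  2.02757346e-03  4.45254563e-01  1.81355163e+00
 -9.99590080e-04  1.32621055e+00 -2.11975520e-01]
```

```bash
python3 -m pendant '{"travel":[[-0.022,0,0.06],[0,0,0.1],[0,0,0.05],[0,0,0],[0,0,0]],"rotation":[[0,0,0],[0,0,0],[0,0,0],[0,0,0],[0,0,0]],"grip":[1,1,1,1,1]}'
python3 - <<'E'
from bench import *
import numpy as np,cv2
for c in('scene','top'):
  im=snapshot(c)
  if c=='scene':cv2.imwrite('pics/s2.png',cv2.resize(im[90:290,330:530,::-1],(600,600)))
  for t in('coupling','adaptor_shoulder','coupling_shank'): print(c,t,[(np.round(d['centre'],4).tolist(),round(d['p'],2)) for d in landmark_of(c,t)[:2]])
s=sense();print(s['eef_pos'],s['wrist_force'])
E
```

```text
time_s: 7.7
eef_pos: [0.4841, 0.0547, 0.2064]
tcp_rot: [0.0, 0.707, 0.707, 0.0]
wrist_force: [0.3, 0.1, -7.8]
grip_width: 0.0435
finger_force: 50.0
scene coupling [([0.4873, 0.0565, 0.1127], 0.69)]
scene adaptor_shoulder [([0.4842, 0.0551, 0.0511], 0.95)]
scene coupling_shank [([0.483, 0.054, 0.206], 0.71), ([0.5207, 0.2247, 0.0025], 0.3)]
top coupling [([0.4851, 0.0604, 0.1111], 0.83)]
top adaptor_shoulder [([0.4838, 0.0536, 0.0506], 0.68)]
top coupling_shank [([0.4866, 0.0538, 0.2043], 0.58)]
[0.48400866 0.05456837 0.20610814] [ 0.74667997 -0.74380216 -8.6987132 ]
```

View pics/s2.png

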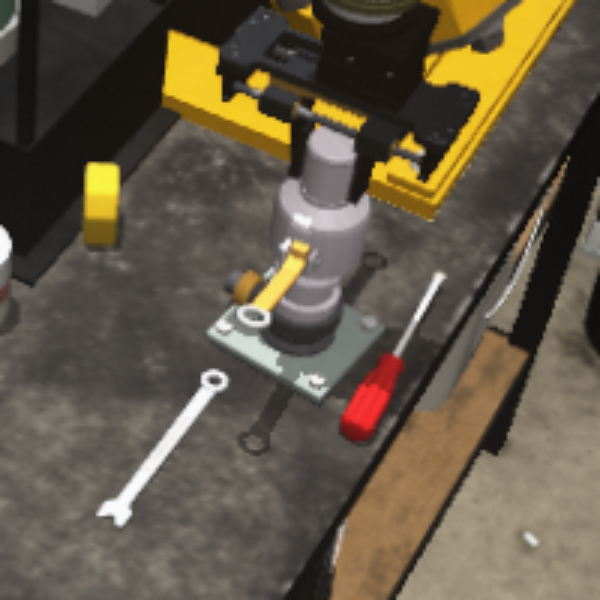

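The crop shows the coupling upright in the jaws (body at about (322,230)), right over the adaptor at (310,295), with arm a out towards (255,315). I'll lower it slowly.

```bash
python3 -m pendant '{"travel":[[0,0,0.025],[0,0,0.03],[0,0,0.03],[0,0,0.02],[0,0,0]],"rotation":[[0,0,0],[0,0,0],[0,0,0],[0,0,0],[0,0,0]],"grip":[1,1,1,1,1]}'
```

```text
time_s: 8.6
eef_pos: [0.4838, 0.0545, 0.1787]
tcp_rot: [-0.0, 0.707, 0.707, -0.0]
wrist_force: [1.1, 0.3, -9.3]
grip_width: 0.0434
finger_force: 50.0
```

```bash
python3 -m pendant '{"travel":[[0,0,0.03],[0,0,0.03],[0,0,0.03],[0,0,0],[0,0,0]],"rotation":[[0,0,0],[0,0,0],[0,0,0],[0,0,0],[0,0,0]],"grip":[1,1,1,1,1]}'
```

```text
time_s: 9.1
eef_pos: [0.4838, 0.0545, 0.1569]
tcp_rot: [-0.0, 0.707, 0.707, -0.0]
wrist_force: [1.2, 0.4, -10.0]
grip_width: 0.0432
finger_force: 50.0
```

```bash
python3 -m pendant '{"travel":[[0,0,0.02],[0,0,0.015],[0,0,0.01],[0,0,0.01],[0,0,0]],"rotation":[[0,0,0],[0,0,0],[0,0,0],[0,0,0],[0,0,0]],"grip":[1,1,1,1,1]}' 60
python3 -m pendant '{"travel":[[0,0,0.005],[0,0,0],[0,0,0]],"rotation":[[0,0,0],[0,0,0],[0,0,0]],"grip":[1,1,1]}'
```

```text
time_s: 9.6
eef_pos: [0.484, 0.0546, 0.1445]
tcp_rot: [-0.0, 0.707, 0.707, 0.0]
wrist_force: [-7.4, -1.0, 10.3]
grip_width: 0.0428
finger_force: 60.0
time_s: 9.9
eef_pos: [0.484, 0.0546, 0.1445]
tcp_rot: [-0.001, 0.707, 0.707, 0.001]
wrist_force: [-13.9, -2.2, 24.4]
grip_width: 0.0432
finger_force: 60.0
```

```bash
python3 -m pendant '{"travel":[[0,-0.005,0.004],[0,0,0.004],[0,0,0],[0,0,0]],"rotation":[[0,0,0],[0,0,0],[0,0,0],[0,0,0]],"grip":[1,1,1,1]}'
python3 - <<'E'
from bench import *
import numpy as np,cv2
for c in('scene','top'):
  im=snapshot(c)
  for t in('coupling','coupling_shank','cam_arm_a_pivot','cam_arm_b_pivot','cam_arm_a_grip','cam_arm_b_grip'): print(c,t,[(np.round(d['centre'],4).tolist(),round(d['p'],2)) for d in landmark_of(c,t)[:2]])
s=sense();print(s['eef_pos'],s['wrist_force'],s['torque'])
E
```

```text
time_s: 10.3
eef_pos: [0.4839, 0.0546, 0.1444]
tcp_rot: [0.0, 0.707, 0.707, 0.002]
wrist_force: [-17.9, -3.7, 43.8]
grip_width: 0.0432
finger_force: 60.0
scene coupling [([0.4839, 0.0572, 0.0546], 0.78)]
scene coupling_shank [([0.4836, 0.0505, 0.1437], 0.71)]
scene cam_arm_a_pivot [([0.4809, 0.0944, 0.0739], 0.5)]
scene cam_arm_b_pivot [([0.4885, 0.0535, -0.0007], 0.43), ([0.4517, 0.6259, 0.0035], 0.32)]
scene cam_arm_a_grip [([0.4827, 0.1595, 0.0766], 0.81)]
scene cam_arm_b_grip []
top coupling [([0.4833, 0.058, 0.0506], 0.63)]
top coupling_shank [([0.4877, 0.0542, 0.1408], 0.89)]
top cam_arm_a_pivot [([0.4847, 0.0934, 0.07], 0.67)]
top cam_arm_b_pivot []
top cam_arm_a_grip [([0.4812, 0.1615, 0.0797], 0.69)]
top cam_arm_b_grip []
[0.48393317 0.05462778 0.14437295] [-17.87745258  -3.10771958  42.47648544] [-1.08967577  4.34042449  0.07279215]
```

```bash
python3 -m pendant '{"travel":[[0,0,-0.012],[0,0,0],[0,0,0],[0,0,0],[0,0,0]],"rotation":[[0,0,0],[0,0,0],[0,0,0],[0,0,0],[0,0,0]],"grip":[1,-1,-1,-1,-1]}'
python3 -m pendant '{"travel":[[0,0,0],[0,0,-0.05],[0,0,-0.15],[0,0,-0.15],[0,0,-0.06]],"rotation":[[0,0,0],[0,0,0],[0,0,0],[0,0,0],[0,0,0]],"grip":[-1,-1,-1,-1,-1]}'
python3 -m pendant '{"travel":[[0.15,0,0],[0.15,0,0],[0.12,0,0],[0,0,0],[0,0,0]],"rotation":[[0,0,0],[0,0,0],[0,0,0],[0,0,0],[0,0,0]],"grip":[-1,-1,-1,-1,-1]}'
python3 - <<'E'
from bench import *
import numpy as np,cv2
for c in('scene','top'):
  im=snapshot(c)
  if c=='scene':cv2.imwrite('pics/s3.png',cv2.resize(im[90:290,330:530,::-1],(600,600)))
  for t in('coupling','coupling_shank','cam_arm_a_grip','cam_arm_b_grip'): print(c,t,[(np.round(d['centre'],4).tolist(),round(d['p'],2)) for d in landmark_of(c,t)[:2]])
E
```

```text
time_s: 11.5
eef_pos: [0.4826, 0.0546, 0.1429]
tcp_rot: [-0.0, 0.707, 0.707, -0.0]
wrist_force: [0.4, 0.1, -0.2]
grip_width: 0.0672
finger_force: 0.0
time_s: 12.0
eef_pos: [0.4839, 0.0545, 0.2499]
tcp_rot: [0.001, 0.707, 0.707, 0.002]
wrist_force: [0.1, 1.0, -0.9]
grip_width: 0.0864
finger_force: 0.0
time_s: 12.5
eef_pos: [0.4826, 0.1596, 0.2461]
tcp_rot: [0.0, 0.707, 0.707, 0.0]
wrist_force: [-0.2, -1.2, -1.0]
grip_width: 0.087
finger_force: 0.0
scene coupling [([0.4865, 0.0565, 0.0522], 0.95)]
scene coupling_shank [([0.4809, 0.0518, 0.1423], 0.95), ([0.7473, 0.1802, -0.0064], 0.57)]
scene cam_arm_a_grip [([0.4822, 0.165, 0.0783], 0.64)]
scene cam_arm_b_grip []
top coupling []
top coupling_shank []
top cam_arm_a_grip [([0.4797, 0.1621, 0.0794], 0.46)]
top cam_arm_b_grip []
```

View pics/s3.png

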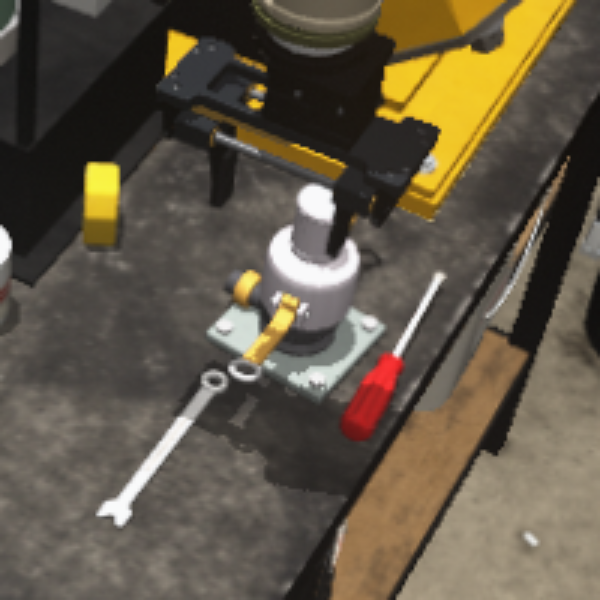

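The crop shows the coupling seated home on the adaptor, body at about (313,275). Arm a is still out, with its ring at (245,370). I'll lower the jaws onto arm a's bar.

```bash
python3 -m pendant '{"travel":[[0,0,0.15],[0,0,0.15],[0,0,0.15],[0,0,0.12],[0,0,0.09]],"rotation":[[0,0,0],[0,0,0],[0,0,0],[0,0,0],[0,0,0]],"grip":[-1,-1,-0.4,-0.2,0]}'
python3 -m pendant '{"travel":[[0,0,0],[0,0,0],[0,0,0],[0,0,0],[0,0,0]],"rotation":[[0,0,0],[0,0,0],[0,0,0],[0,0,0],[0,0,0]],"grip":[1,1,1,1,1]}' 12
python3 -m pendant '{"travel":[[0,0,0],[0,0,0],[0,0,0],[0,0,0],[0,0,0]],"rotation":[[0,0,0],[0,0,0],[0,0,0],[0,0,0],[0,0,0]],"grip":[1,1,1,1,1]}'
```

```text
time_s: 13.5
eef_pos: [0.4818, 0.1591, 0.0786]
tcp_rot: [-0.0, 0.707, 0.707, -0.001]
wrist_force: [-1.0, 0.3, 1.1]
grip_width: 0.0705
finger_force: 0.0
time_s: 14.0
eef_pos: [0.4832, 0.1598, 0.0815]
tcp_rot: [0.0, 0.707, 0.707, 0.001]
wrist_force: [-0.2, -0.5, 0.6]
grip_width: 0.0312
finger_force: 0.1
time_s: 14.5
eef_pos: [0.4828, 0.1595, 0.0806]
tcp_rot: [0.0, 0.707, 0.707, 0.0]
wrist_force: [0.6, -0.5, 1.1]
grip_width: 0.0156
finger_force: 12.0
```

```bash
python3 -m pendant '{"travel":[[-0.007,0,-0.045],[-0.015,0,-0.043],[-0.022,0,-0.040],[-0.029,0,-0.036],[0,0,0]],"rotation":[[0,0,0],[0,0,0],[0,0,0],[0,0,0],[0,0,0]],"grip":[1,1,1,1,1]}'
python3 - <<'E'
from bench import *
import numpy as np,cv2
for c in('scene','top'):
  im=snapshot(c)
  if c=='scene':cv2.imwrite('pics/s4.png',cv2.resize(im[90:290,330:530,::-1],(600,600)))
  for t in('coupling','coupling_shank','cam_arm_a_grip','cam_arm_b_grip'): print(c,t,[(np.round(d['centre'],4).tolist(),round(d['p'],2)) for d in landmark_of(c,t)[:2]])
E
```

```text
time_s: 15.0
eef_pos: [0.4834, 0.1402, 0.1232]
tcp_rot: [0.0, 0.708, 0.707, 0.001]
wrist_force: [0.5, -0.1, -0.9]
grip_width: 0.0158
finger_force: 13.3
scene coupling [([0.4862, 0.0565, 0.0521], 0.58)]
scene coupling_shank [([0.4526, 0.6262, 0.004], 0.7)]
scene cam_arm_a_grip [([0.4819, 0.1453, 0.1186], 0.43)]
scene cam_arm_b_grip [([0.4806, -0.0547, 0.0933], 0.42)]
top coupling []
top coupling_shank []
top cam_arm_a_grip [([0.4859, 0.1469, 0.1217], 0.44)]
top cam_arm_b_grip []
```

View pics/s4.png

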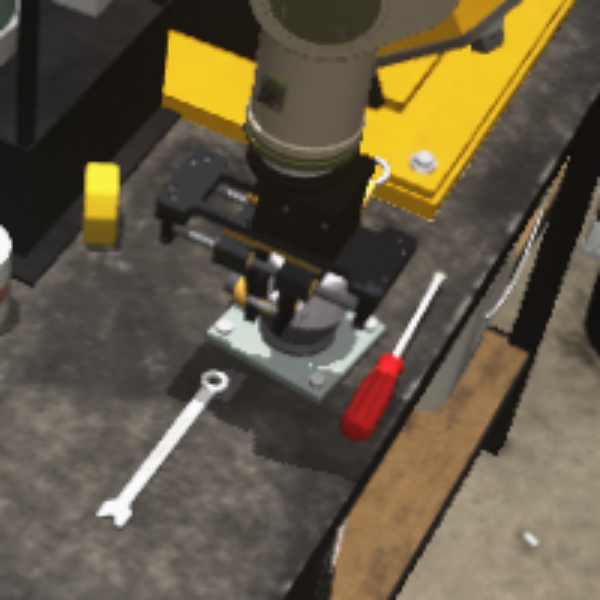

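```bash
python3 -m pendant '{"travel":[[0,0,0],[0,0,0],[0,0,0],[0,0,0],[0,0,0]],"rotation":[[0,0,0],[0,0,0],[0,0,0],[0,0,0],[0,0,0]],"grip":[-1,-1,-1,-1,-1]}'
python3 -m pendant '{"travel":[[0,0,-0.06],[0,0,-0.15],[0,0,-0.15],[0.15,0,0],[0.15,0,0]],"rotation":[[0,0,0],[0,0,0],[0,0,0],[0,0,0],[0,0,0]],"grip":[-1,-1,-1,1,1]}' 20
python3 -m pendant '{"travel":[[0,0,0.05],[0,0,0.1],[0,0,0.1],[0,0,0.02],[0,0,0]],"rotation":[[0,0,0],[0,0,0],[0,0,0],[0,0,0],[0,0,0]],"grip":[1,1,1,1,1]}'
python3 -m pendant '{"travel":[[0,0,0],[0,0,0],[0,0,0],[0,0,0],[0,0,0]],"rotation":[[0,0,0],[0,0,0],[0,0,0],[0,0,0],[0,0,0]],"grip":[1,1,1,1,1]}'
```

```text
time_s: 16.0
eef_pos: [0.4825, 0.1415, 0.1215]
tcp_rot: [-0.0, 0.707, 0.707, 0.0]
wrist_force: [-0.6, 0.2, 0.3]
grip_width: 0.0481
finger_force: 0.0
time_s: 16.5
eef_pos: [0.4834, 0.217, 0.2132]
tcp_rot: [0.0, 0.708, 0.706, 0.002]
wrist_force: [0.1, 0.1, -0.9]
grip_width: 0.0695
finger_force: 0.0
time_s: 17.0
eef_pos: [0.4822, 0.2158, 0.1436]
tcp_rot: [-0.0, 0.707, 0.707, -0.001]
wrist_force: [-0.5, -0.6, 0.6]
grip_width: 0.032
finger_force: 0.0
time_s: 17.5
eef_pos: [0.4827, 0.2163, 0.1443]
tcp_rot: [0.0, 0.707, 0.707, 0.0]
wrist_force: [0.0, -0.3, 0.4]
grip_width: 0.0008
finger_force: 0.0
```

```bash
python3 -m pendant '{"travel":[[-0.08,0,0],[-0.08,0,0],[-0.08,0,0],[-0.07,0,0],[-0.04,0,0]],"rotation":[[0,0,0],[0,0,0],[0,0,0],[0,0,0],[0,0,0]],"grip":[1,1,1,1,1]}'
python3 -m pendant '{"travel":[[-0.03,0,0],[-0.012,0,0],[-0.008,0,0],[0,0,0]],"rotation":[[0,0,0],[0,0,0],[0,0,0],[0,0,0]],"grip":[1,1,1,1]}'
```

```text
time_s: 18.0
eef_pos: [0.4828, 0.1277, 0.1444]
tcp_rot: [0.0, 0.708, 0.707, 0.0]
wrist_force: [0.5, 1.5, 0.6]
grip_width: 0.0007
finger_force: 0.4
time_s: 18.4
eef_pos: [0.4827, 0.1172, 0.1441]
tcp_rot: [-0.0, 0.707, 0.707, 0.0]
wrist_force: [1.2, 2.0, 0.9]
grip_width: 0.0005
finger_force: 1.5
```

```bash
python3 -m pendant '{"travel":[[-0.008,0,0],[-0.008,0,0],[0,0,0]],"rotation":[[0,0,0],[0,0,0],[0,0,0]],"grip":[1,1,1]}'
python3 -m pendant '{"travel":[[-0.006,0,0],[-0.006,0,0],[0,0,0]],"rotation":[[0,0,0],[0,0,0],[0,0,0]],"grip":[1,1,1]}'
```

```text
time_s: 18.7
eef_pos: [0.483, 0.1157, 0.1448]
tcp_rot: [-0.001, 0.706, 0.708, 0.002]
wrist_force: [-0.0, 12.7, 3.2]
grip_width: 0.0004
finger_force: 6.2
time_s: 19.0
eef_pos: [0.4832, 0.115, 0.1453]
tcp_rot: [-0.001, 0.705, 0.709, 0.003]
wrist_force: [-0.8, 19.5, 4.1]
grip_width: 0.0005
finger_force: 10.0
```

```bash
python3 -m pendant '{"travel":[[0.06,0,0],[0.1,0,0],[0,0,-0.15],[0,0,-0.2],[0,0,-0.15]],"rotation":[[0,0,0],[0,0,0],[0,0,0],[0,0,0],[0,0,0]],"grip":[1,1,1,1,1]}'
python3 - <<'E'
from bench import *
import numpy as np,cv2
for c in('scene','top'):
  im=snapshot(c)
  cv2.imwrite(f'pics/{c}5.png',cv2.resize(im[90:290,330:530,::-1] if c=='scene' else im[200:360,340:540,::-1],(600,480+120*(c=='scene'))))
  for t in('coupling','coupling_shank','cam_arm_a_grip','cam_arm_b_grip','cam_arm_b_pivot'): print(c,t,[(np.round(d['centre'],4).tolist(),round(d['p'],2)) for d in landmark_of(c,t)[:3]])
print(sense()['eef_pos'])
E
```

```text
time_s: 19.5
eef_pos: [0.4826, 0.1492, 0.2712]
tcp_rot: [0.0, 0.707, 0.707, -0.0]
wrist_force: [0.4, 0.2, 0.1]
grip_width: 0.0002
finger_force: 0.0
scene coupling [([0.4876, 0.0568, 0.0512], 0.84)]
scene coupling_shank [([0.4819, 0.0491, 0.1456], 0.6)]
scene cam_arm_a_grip [([0.4816, 0.0987, 0.1436], 0.75)]
scene cam_arm_b_grip [([0.485, -0.0534, 0.0945], 0.67)]
scene cam_arm_b_pivot [([0.4857, 0.0178, 0.0729], 0.52)]
top coupling []
top coupling_shank []
top cam_arm_a_grip []
top cam_arm_b_grip []
top cam_arm_b_pivot []
[0.48240267 0.14913241 0.26844528]
```

View pics/scene5.png

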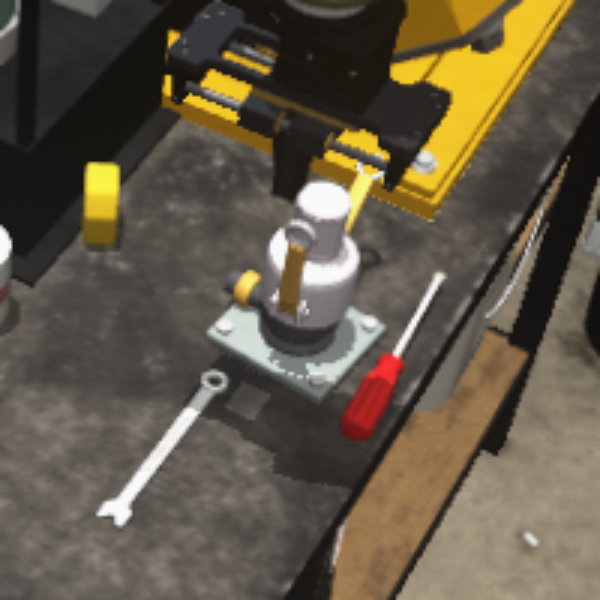

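View pics/top5.png

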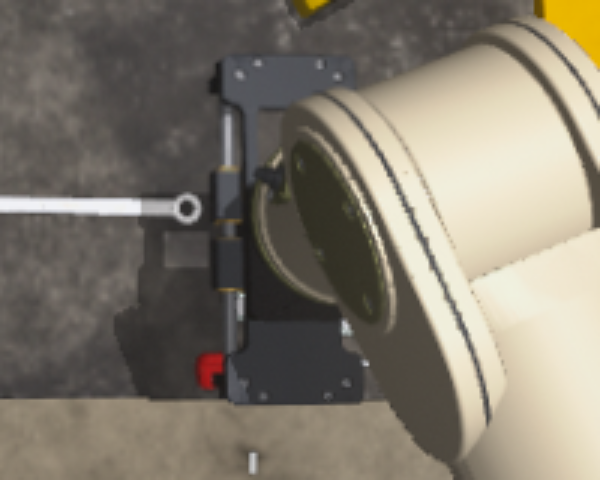

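The scene crop shows arm a upright against the shank (ring at (298,235)), and arm b still out behind the shank at (365,180). The top crop shows mainly the arm's links, reaching towards the press on the right. I'll check clearance there before going to arm b.

```bash
python3 - <<'E'
from bench import *
import numpy as np,cv2
a,b=snapshot('scene')[0:330,280:640],snapshot('top')[60:480,280:640]
f=lambda i:cv2.resize(i,(390,int(390*i.shape[0]/i.shape[1])))
a,b=f(a),f(b);h=max(len(a),len(b))
o=np.zeros((h,780,3),np.uint8);o[:len(a),:390]=a;o[:len(b),390:]=b
cv2.imwrite('pics/c6.png',o[:,:,::-1]);s=sense();print(s['qpos'],s['effort'])
E
```

```text
[-0.74275447  0.04293772  0.36592243  1.75309272 -0.01568582  1.3488457
 -0.37385817] [-1.19291386e-02 -3.84003997e+01  6.99227024e-01 -3.89398563e+01
 -6.55892235e-02  9.83222824e-03 -8.56400547e-04]
```

View pics/c6.png

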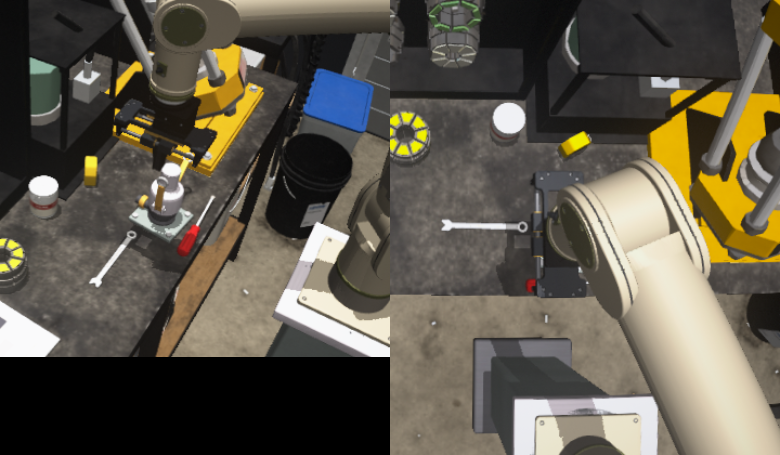

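```bash
python3 - <<'E'
from bench import *
import numpy as np,cv2
m=camera_model('top');K=np.array(m['camera_matrix']);D=np.array(m['distortion'])
w,x,y,z=m['attitude'];from scipy.spatial.transform import Rotation as R
r=R.from_quat([x,y,z,w]).as_matrix()
for n,px in(('wrist right edge',(571,263)),('wrist top edge',(530,207)),('gripper R edge',(458,263)),('press L plate',(520,215))):
  u=cv2.undistortPoints(np.array([[px]],float),K,D)[0,0];d=r@np.array([u[0],-u[1],-1])
  for h in(0,.3,.5,.6,.7):print(n,h,np.round(np.array(m['xyz'])+d*(h-m['xyz'][2])/d[2],3))
E
```

```text
wrist right edge 0 [ 0.535 -0.284  0.   ]
wrist right edge 0.3 [ 0.507 -0.114  0.3  ]
wrist right edge 0.5 [0.488 0.    0.5  ]
wrist right edge 0.6 [0.479 0.057 0.6  ]
wrist right edge 0.7 [0.469 0.114 0.7  ]
wrist top edge 0 [ 0.674 -0.185  0.   ]
wrist top edge 0.3 [ 0.608 -0.041  0.3  ]
wrist top edge 0.5 [0.564 0.055 0.5  ]
wrist top edge 0.6 [0.542 0.103 0.6  ]
wrist top edge 0.7 [0.52  0.151 0.7  ]
gripper R edge 0 [0.533 0.004 0.   ]
gripper R edge 0.3 [0.506 0.097 0.3  ]
gripper R edge 0.5 [0.487 0.158 0.5  ]
gripper R edge 0.6 [0.478 0.189 0.6  ]
gripper R edge 0.7 [0.469 0.22  0.7  ]
press L plate 0 [ 0.653 -0.157  0.   ]
press L plate 0.3 [ 0.593 -0.021  0.3  ]
press L plate 0.5 [0.553 0.07  0.5  ]
press L plate 0.6 [0.533 0.115 0.6  ]
press L plate 0.7 [0.513 0.161 0.7  ]
```

The ray estimate puts the wrist's outer edge 0.12–0.15 m to the −y side of the TCP. Reaching arm b where it lies would therefore hit the press (y < −0.13). The coupling fits at any turn, so I'll grip the shank again and turn it 90° to bring arm b to the +x side.

```bash
python3 -m pendant '{"travel":[[0,0,0],[0,0,0],[-0.1,0.003,0],[-0.15,0.003,0],[-0.128,0,0]],"rotation":[[0,0,0],[0,0,0],[0,0,0],[0,0,0],[0,0,0]],"grip":[-1,-1,-1,-1,-1]}'
python3 -m pendant '{"travel":[[0,0,0],[0,0,0],[0,0,0],[0,0,0],[0,0,0]],"rotation":[[0,0,0],[0,0,0],[0,0,0],[0,0,0],[0,0,0]],"grip":[-1,-1,-1,-1,-1]}'
```

```text
time_s: 20.7
eef_pos: [0.4841, 0.0532, 0.2691]
tcp_rot: [0.0, 0.707, 0.707, 0.0]
wrist_force: [-0.2, 0.7, -0.6]
grip_width: 0.0327
finger_force: 0.0
time_s: 21.2
eef_pos: [0.4841, 0.0555, 0.2689]
tcp_rot: [-0.0, 0.707, 0.708, -0.0]
wrist_force: [-1.0, -0.8, -0.0]
grip_width: 0.0723
finger_force: 0.0
```

```bash
python3 -m pendant '{"travel":[[-0.003,0,0.12],[0,0,0.15],[0,0,0.12],[0,0,0.09],[0,0,0]],"rotation":[[0,0,0],[0,0,0],[0,0,0],[0,0,0],[0,0,0]],"grip":[-1,-1,-1,-1,-1]}'
python3 -m pendant '{"travel":[[0,0,0],[0,0,0],[0,0,0],[0,0,0],[0,0,0]],"rotation":[[0,0,0],[0,0,0],[0,0,0],[0,0,0],[0,0,0]],"grip":[1,1,1,1,1]}' 40
python3 -m pendant '{"travel":[[0,0,0],[0,0,0],[0,0,0],[0,0,0]],"rotation":[[0,0,0],[0,0,0],[0,0,0],[0,0,-0.03]],"grip":[1,1,1,1]}'
```

```text
time_s: 21.7
eef_pos: [0.4823, 0.054, 0.1464]
tcp_rot: [-0.001, 0.707, 0.707, -0.002]
wrist_force: [-1.0, 0.5, -1.0]
grip_width: 0.087
finger_force: 0.0
time_s: 22.2
eef_pos: [0.4844, 0.0541, 0.1495]
tcp_rot: [0.0, 0.707, 0.707, 0.0]
wrist_force: [-0.4, 0.0, -0.3]
grip_width: 0.0546
finger_force: 0.0
time_s: 22.6
eef_pos: [0.4842, 0.0543, 0.1492]
tcp_rot: [-0.0, 0.69, 0.724, 0.0]
wrist_force: [-0.5, 0.5, 2.5]
grip_width: 0.0434
finger_force: 40.0
```

```bash
python3 -m pendant '{"travel":[[0,0,0],[0,0,0],[0,0,0]],"rotation":[[0,0,-0.06],[0,0,-0.06],[0,0,0]],"grip":[1,1,1]}'
python3 - <<'E'
from bench import *
s=sense();print(s['wrist_force'],s['torque'],s['eef_pos'],s['qpos'])
E
```

```text
time_s: 22.9
eef_pos: [0.4841, 0.0541, 0.1492]
tcp_rot: [-0.0, 0.618, 0.786, 0.0]
wrist_force: [-1.0, -0.0, 3.6]
grip_width: 0.0434
finger_force: 40.0
[-0.99926436 -0.005924    3.59114104] [-3.14974862e-04  3.80540162e-01  8.41431064e-02] [0.48405792 0.05412392 0.14920983] [-0.62058415  0.1041      0.44215117  1.95726469 -0.05048372  1.09083135
  0.07999186]
```

```bash
python3 -m pendant '{"travel":[[0,0,0],[0,0,0],[0,0,0],[0,0,0],[0,0,0]],"rotation":[[0,0,-0.09],[0,0,-0.09],[0,0,-0.09],[0,0,-0.09],[0,0,-0.09]],"grip":[1,1,1,1,1]}'
python3 -m pendant '{"travel":[[0,0,0],[0,0,0],[0,0,0],[0,0,0],[0,0,0]],"rotation":[[0,0,-0.09],[0,0,-0.09],[0,0,-0.09],[0,0,-0.09],[0,0,-0.04]],"grip":[1,1,1,1,1]}'
python3 -m pendant '{"travel":[[0,0,0],[0,0,0],[0,0,0],[0,0,0],[0,0,0]],"rotation":[[0,0,0],[0,0,0],[0,0,0],[0,0,0],[0,0,0]],"grip":[1,-1,-1,-1,-1]}'
python3 -m pendant '{"travel":[[0,0,0],[0,0,-0.1],[0,0,-0.15],[0,0,-0.15],[0,0,-0.1]],"rotation":[[0,0,0],[0,0,0],[0,0,0],[0,0,0],[0,0,0]],"grip":[-1,-1,-1,-1,-1]}'
python3 - <<'E'
from bench import *
import numpy as np,cv2
for c in('scene','top'):
  im=snapshot(c)
  if c=='scene':cv2.imwrite('pics/s7.png',cv2.resize(im[90:290,330:530,::-1],(600,600)))
  for t in('coupling','coupling_shank','cam_arm_a_grip','cam_arm_b_grip','cam_arm_b_pivot'): print(c,t,[(np.round(d['centre'],4).tolist(),round(d['p'],2)) for d in landmark_of(c,t)[:3]])
s=sense();print(s['eef_pos'],s['qpos'])
E
```

```text
time_s: 23.4
eef_pos: [0.484, 0.0538, 0.1492]
tcp_rot: [-0.0, 0.308, 0.951, -0.0]
wrist_force: [-0.8, -0.3, 4.1]
grip_width: 0.043
finger_force: 40.0
time_s: 23.9
eef_pos: [0.4842, 0.0535, 0.1492]
tcp_rot: [0.0, -0.001, 1.0, -0.0]
wrist_force: [-0.3, -1.3, 4.0]
grip_width: 0.0433
finger_force: 40.0
time_s: 24.4
eef_pos: [0.484, 0.0542, 0.1489]
tcp_rot: [-0.0, 0.0, 1.0, 0.0]
wrist_force: [-1.0, -0.5, 0.2]
grip_width: 0.0672
finger_force: 0.0
time_s: 24.9
eef_pos: [0.4846, 0.054, 0.2767]
tcp_rot: [0.001, 0.0, 1.0, 0.0]
wrist_force: [0.5, -0.6, -0.1]
grip_width: 0.0865
finger_force: 0.0
scene coupling [([0.4919, 0.0568, 0.051], 0.55)]
scene coupling_shank [([0.4883, 0.053, 0.1446], 0.72)]
scene cam_arm_a_grip [([0.4357, 0.0494, 0.1423], 0.54)]
scene cam_arm_b_grip [([0.5886, 0.0545, 0.0949], 0.65)]
scene cam_arm_b_pivot [([0.5284, 0.0566, 0.0722], 0.77)]
top coupling [([0.486, 0.0583, 0.0512], 0.88), ([0.594, 0.0594, 0.0967], 0.57)]
top coupling_shank [([0.4922, 0.0538, 0.1404], 0.85)]
top cam_arm_a_grip [([0.4384, 0.0522, 0.1434], 0.43)]
top cam_arm_b_grip [([0.5924, 0.058, 0.0963], 0.77), ([0.4471, 0.6232, 0.0007], 0.34)]
top cam_arm_b_pivot []
[0.48395814 0.05398042 0.27361281] [-5.62802199e-01 -3.67438449e-03  3.59787174e-01  1.78658054e+00
  1.34033393e-03  1.35918492e+00  1.36734002e+00]
```

View pics/s7.png

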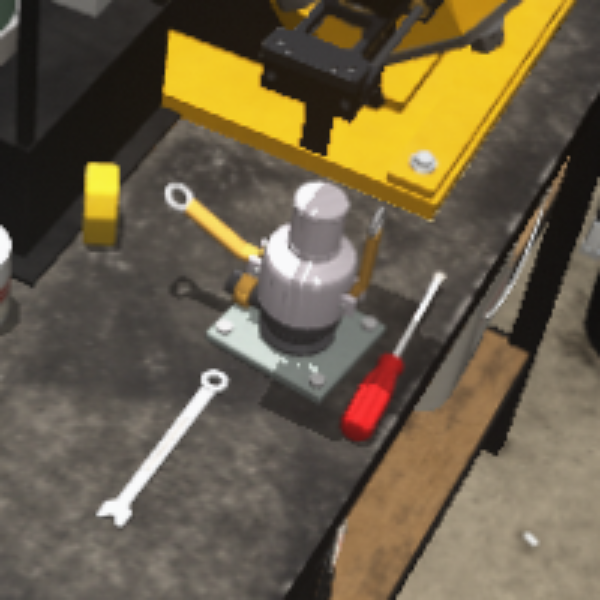

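The crop shows the coupling still seated. Arm a is closed on the near side at (372,250), and arm b now points to +x with its ring at (178,195). Next I grip arm b's bar.

```bash
python3 -m pendant '{"travel":[[-0.132,0.006,0],[-0.132,0,0],[-0.132,0,0],[0,0,0.15],[0,0,0.18]],"rotation":[[0,0,0],[0,0,0],[0,0,0],[0,0,0],[0,0,0]],"grip":[-1,-1,-1,-1,-1]}'
python3 -m pendant '{"travel":[[0,0,0.15],[0,0,0.14],[0,0,0.095],[0,0,0],[0,0,0]],"rotation":[[0,0,0],[0,0,0],[0,0,0],[0,0,0],[0,0,0]],"grip":[-1,-0.3,0,0.5,1]}'
python3 -m pendant '{"travel":[[0,0,0],[0,0,0],[0,0,0],[0,0,0],[0,0,0]],"rotation":[[0,0,0],[0,0,0],[0,0,0],[0,0,0],[0,0,0]],"grip":[1,1,1,1,1]}' 12
python3 -m pendant '{"travel":[[0,0,0],[0,0,0],[0,0,0],[0,0,0],[0,0,0]],"rotation":[[0,0,0],[0,0,0],[0,0,0],[0,0,0],[0,0,0]],"grip":[1,1,1,1,1]}'
```

```text
time_s: 26.0
eef_pos: [0.5849, 0.0554, 0.1914]
tcp_rot: [0.002, 0.0, 1.0, 0.0]
wrist_force: [0.1, -0.7, -0.3]
grip_width: 0.0869
finger_force: 0.0
time_s: 26.5
eef_pos: [0.5833, 0.0555, 0.0958]
tcp_rot: [-0.0, 0.0, 1.0, -0.0]
wrist_force: [0.2, -0.5, 0.6]
grip_width: 0.0628
finger_force: 0.0
time_s: 27.0
eef_pos: [0.5832, 0.0556, 0.0956]
tcp_rot: [0.0, 0.0, 1.0, 0.0]
wrist_force: [0.4, 0.5, -0.2]
grip_width: 0.0231
finger_force: 0.0
time_s: 27.5
eef_pos: [0.5832, 0.0554, 0.0953]
tcp_rot: [0.0, 0.0, 1.0, -0.0]
wrist_force: [0.4, -0.6, 0.8]
grip_width: 0.016
finger_force: 12.0
```

```bash
python3 -m pendant '{"travel":[[0.02,0,-0.046],[0.029,0,-0.042],[0,0,0],[0,0,0]],"rotation":[[0,0,0],[0,0,0],[0,0,0],[0,0,0]],"grip":[1,1,1,1]}'
python3 -m pendant '{"travel":[[0,0,0],[0,0,0],[0,0,0],[0,0,0],[0,0,0]],"rotation":[[0,0,0],[0,0,0],[0,0,0],[0,0,0],[0,0,0]],"grip":[-1,-1,-1,-1,-1]}'
python3 -m pendant '{"travel":[[0,0,-0.06],[0,0,-0.15],[0,0,-0.15],[-0.14,0,0],[-0.14,0,0]],"rotation":[[0,0,0],[0,0,0],[0,0,0],[0,0,0],[0,0,0]],"grip":[-1,-1,-1,1,1]}' 20
python3 -m pendant '{"travel":[[0,0,0],[0,0,0],[0,0,0],[0,0,0],[0,0,0]],"rotation":[[0,0,0],[0,0,0],[0,0,0],[0,0,0],[0,0,0]],"grip":[1,1,1,1,1]}'
python3 -m pendant '{"travel":[[0,0,0],[0,0,0],[0,0,0],[0,0,0],[0,0,0]],"rotation":[[0,0,0],[0,0,0],[0,0,0],[0,0,0],[0,0,0]],"grip":[1,1,1,1,1]}'
python3 - <<'E'
from bench import *
import numpy as np
for c in('scene','top'):
  snapshot(c)
  for t in('coupling','cam_arm_a_grip','cam_arm_b_grip'): print(c,t,[(np.round(d['centre'],4).tolist(),round(d['p'],2)) for d in landmark_of(c,t)[:3]])
E
```

```text
time_s: 27.9
eef_pos: [0.5703, 0.0555, 0.1176]
tcp_rot: [-0.0, 0.0, 1.0, 0.0]
wrist_force: [-1.6, -1.1, -1.7]
grip_width: 0.0158
finger_force: 12.3
time_s: 28.4
eef_pos: [0.5709, 0.0555, 0.1173]
tcp_rot: [0.0, 0.0, 1.0, 0.0]
wrist_force: [0.5, 0.9, -0.7]
grip_width: 0.0479
finger_force: 0.0
time_s: 28.9
eef_pos: [0.6425, 0.056, 0.211]
tcp_rot: [0.002, -0.0, 1.0, 0.001]
wrist_force: [-0.2, -0.0, 0.1]
grip_width: 0.0697
finger_force: 0.0
time_s: 29.4
eef_pos: [0.6405, 0.0556, 0.2079]
tcp_rot: [0.0, 0.0, 1.0, 0.0]
wrist_force: [0.2, -0.1, -0.7]
grip_width: 0.032
finger_force: 0.0
time_s: 29.9
eef_pos: [0.6409, 0.0555, 0.2073]
tcp_rot: [-0.0, 0.0, 1.0, 0.0]
wrist_force: [-0.2, -0.2, -0.3]
grip_width: 0.0009
finger_force: 0.0
scene coupling [([0.4872, 0.0573, 0.0518], 0.89)]
scene cam_arm_a_grip [([0.4349, 0.0506, 0.1403], 0.41)]
scene cam_arm_b_grip [([0.5751, 0.0577, 0.1176], 0.48)]
top coupling [([0.4855, 0.0615, 0.05], 0.78)]
top cam_arm_a_grip [([0.436, 0.0519, 0.1477], 0.41)]
top cam_arm_b_grip [([0.5773, 0.0553, 0.1183], 0.5), ([0.4805, 0.0513, -0.0038], 0.39)]
```

```bash
python3 -m pendant '{"travel":[[0,0,0.12],[0,0,0.13],[0,0,0],[0.07,0,0],[0.08,0,0]],"rotation":[[0,0,0],[0,0,0],[0,0,0],[0,0,0],[0,0,0]],"grip":[1,1,1,1,1]}'
python3 -m pendant '{"travel":[[0.08,0,0],[0.08,0,0],[0.04,0,0],[0.022,0,0],[0,0,0]],"rotation":[[0,0,0],[0,0,0],[0,0,0],[0,0,0],[0,0,0]],"grip":[1,1,1,1,1]}'
python3 -m pendant '{"travel":[[0.01,0,0],[0.01,0,0],[0,0,0]],"rotation":[[0,0,0],[0,0,0],[0,0,0]],"grip":[1,1,1]}'
```

```text
time_s: 30.8
eef_pos: [0.6058, 0.0554, 0.1473]
tcp_rot: [0.003, 0.0, 1.0, 0.0]
wrist_force: [34.3, -0.2, 31.6]
grip_width: 0.0002
finger_force: 25.1
time_s: 31.3
eef_pos: [0.5483, 0.0556, 0.1458]
tcp_rot: [0.001, 0.0, 1.0, 0.0]
wrist_force: [0.6, -1.0, 0.3]
grip_width: 0.0003
finger_force: 0.0
time_s: 31.6
eef_pos: [0.5469, 0.0555, 0.1468]
tcp_rot: [0.004, 0.0, 1.0, 0.0]
wrist_force: [11.9, -1.2, 2.8]
grip_width: 0.0008
finger_force: 6.3
```

```bash
python3 -m pendant '{"travel":[[0.006,0,0],[0,0,0],[-0.08,0,0],[-0.16,0,0],[-0.1,0,-0.1]],"rotation":[[0,0,0],[0,0,0],[0,0,0],[0,0,0],[0,0,0]],"grip":[1,1,1,1,1]}'
python3 -m pendant '{"travel":[[0,0,-0.2],[0.1,0,-0.2],[0.15,0.15,0],[0.1,0.2,0],[0,0.2,0]],"rotation":[[0,0,0],[0,0,0],[0,0,0],[0,0,0],[0,0,0]],"grip":[1,1,1,1,1]}'
python3 - <<'E'
from bench import *
import numpy as np,cv2
ims=[]
for c in('scene','top'):
  im=snapshot(c);ims.append(cv2.resize(im[90:290,330:530] if c=='scene' else im[180:380,340:540],(400,400)))
  for t in('coupling','coupling_shank','cam_arm_a_grip','cam_arm_b_grip','spanner','spray_bottle','paste_tin'): print(c,t,[(np.round(d['centre'],4).tolist(),round(d['p'],2)) for d in landmark_of(c,t)[:2]])
cv2.imwrite('pics/c8.png',np.hstack(ims)[:,:,::-1])
E
```

```text
time_s: 32.1
eef_pos: [0.6265, 0.0556, 0.1666]
tcp_rot: [-0.003, -0.0, 1.0, -0.001]
wrist_force: [0.3, 0.5, -0.0]
grip_width: 0.0004
finger_force: 0.0
time_s: 32.6
eef_pos: [0.5447, 0.1861, 0.2654]
tcp_rot: [-0.0, 0.001, 1.0, 0.0]
wrist_force: [1.5, 0.2, 1.3]
grip_width: -0.0001
finger_force: 0.0
scene coupling [([0.4834, 0.0548, 0.0522], 0.94), ([0.4844, 0.0553, 0.0513], 0.4)]
scene coupling_shank [([0.4828, 0.0521, 0.1452], 0.91)]
scene cam_arm_a_grip []
scene cam_arm_b_grip [([0.5274, 0.0543, 0.1437], 0.7)]
scene spanner []
scene spray_bottle [([0.4497, 0.6284, 0.0003], 0.84)]
scene paste_tin [([0.7482, 0.1809, -0.0036], 0.75)]
top coupling [([0.4818, 0.0604, 0.0495], 0.79)]
top coupling_shank [([0.4885, 0.0505, 0.1423], 0.69)]
top cam_arm_a_grip [([0.4355, 0.0539, 0.1456], 0.5)]
top cam_arm_b_grip []
top spanner [([0.5197, 0.2239, -0.0024], 0.88)]
top spray_bottle [([0.4487, 0.6267, -0.0065], 0.83)]
top paste_tin [([0.7429, 0.1809, 0.0013], 0.86), ([0.4352, 0.0528, 0.1448], 0.49)]
```

View pics/c8.png

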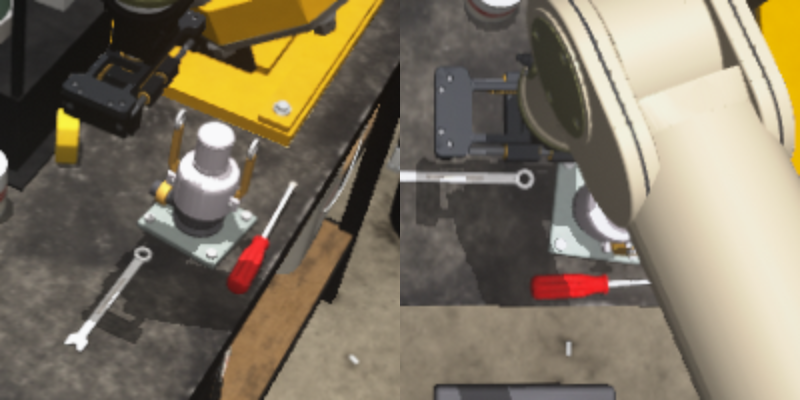

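The left view shows the coupling upright on the adaptor with both arms standing at (178,145) and (250,165), and the gripper clear of it. The measured grip points (44–48 mm from the axis, z about 0.144) match closed arms. The spanner, bottle and tin have not moved.

```bash
python3 -m pendant '{"travel":[[0,0,0],[0,0,0],[0,0,0]],"rotation":[[0,0,0],[0,0,0],[0,0,0]],"grip":[1,1,1]}'
python3 -c "
from bench import *
print(job_done())"
```

```text
time_s: 33.7
eef_pos: [0.5463, 0.1856, 0.2645]
tcp_rot: [-0.0, 0.0, 1.0, 0.0]
wrist_force: [-0.1, 1.1, -0.7]
grip_width: 0.0002
finger_force: 0.0
the job is handed in; nothing more can be done
None
```

I handed the job in at 33.7 s: the coupling is home and upright on the adaptor with both cam arms closed, the robot clear, and the spanner, bottle and tin where they were; no verdict came back.

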